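# Unhook the desk caddy from its guarded hook

### The job

Take the blue caddy off its hook: lift it until its crossbar pushes the sprung orange guard up far enough to clear the hook's tip, draw it out over the tip without tipping it, and stand it upright in the middle of the round dark grey coaster with the eraser still in it. Feel your way: do not press on the hook or its guard with more than about 16 N, set the caddy down gently, and leave the phone, tin, mug and mouse where they are.

Things in the scene. Friction and masses are not known exactly. Their poses are not given: they have to be found in the camera images.
- stand: Fixed metal stand with a hook. Origin on the desk under the middle of the hook's seat, z up; -x is the way out over the tip, +x points to the post (axis at x = 60 mm). Base plate x 10 to 120, y +-45 mm, 12 mm thick. Hook carriage 28 mm wide, clamp knob out to y = -30 mm at the post; nothing is higher than 195 mm. 18 N on any part of it does damage.
- seat (a point): Point on the seat (132 mm above the desk, axes as the stand) where the caddy's crossbar rests. In front of the bar, x -8 to -15 mm and 26 mm wide in y, a prong rises; its rounded tip stands 14 to 44 mm above the seat: it is set with the clamped carriage, differs each time and is not measured.
- guard_zone (a point): Point of the stand 40 mm above the seat, only to tell of the orange guard: plate 18 mm wide in y, 6 mm thick, x -24 to +64 mm, on the carriage, underside 5.5 mm above the prong's tip. Slippery. It yields upward only: 1.9 N to start it, then 2.4 N per mm, stop at 16 mm. The bar clears the tip once the guard is up 2.5 mm (8 N).
- way_out (a point): Point 45 mm in front of the seat along stand -x, at seat height. When the upward push on the guard, beyond the caddy's weight, is felt to be 10 to 14 N, the height is right: draw the bar straight this way, it rubs under the guard until past x = -28 mm. Out 45 mm or more, the caddy is free. The bar cannot come out sideways or lower.
- caddy: Loose caddy, 0.2 to 0.4 kg: blue open box 50 (x) x 60 (y) x 40 mm, walls 4 mm. Wire frame in its plane x = 0, uprights at y = +-28.5 mm, crossbar along y (8 mm thick, axis at z = 116 mm). Origin at the centre of the underside, z up. It hangs with its axes along the stand's, underside 20 mm above the desk, can swing a little.
- grip (a point): Centre of the caddy's wooden grip on top of its frame, 212 mm above its underside: 14 (x) x 40 (y) x 18 (z) mm, axes as the caddy. Take it from above, closing along x.
- eraser: Blue and white eraser 22 x 44 x 12 mm lying loose in the caddy. Origin at the centre of its underside.
- coaster: Fixed round dark grey coaster, 69 mm across, 8 mm thick, lying on the desk. Origin at the centre of its underside.
- phone: Phone lying on the desk, 154 x 75 x 10 mm; bystander, to be left alone. Origin at the centre of its underside.
- round_tin: Round pale tin, 62 mm across, 22 mm high; bystander. Origin at the centre of its underside.
- mug: Dark grey mug, 102 mm high, 78 mm across with a handle (112 mm); bystander. Origin at the centre of its underside.
- mouse: Black computer mouse, 117 x 59 x 42 mm; bystander. Origin at the centre of its underside.

How it is judged:
By the outcome, as a careful person would: the job done as asked, in the order asked, and still so for the second after the job is handed in, with the robot touching nothing.
It also fails if it takes over 56 s, if anything falls off the work surface, if the arm or the gripper's body presses on something with over 40 N, if the wrist force passes 120 N, or if a joint passes its speed limit or range.

### The arm

A 7-joint arm with a two-finger parallel gripper is mounted at the origin on a cart in front of the work surface, level with it; the furniture and walls round the work are solid. World frame = base frame: x ahead of the robot, y to its left, z up, the work surface at z = 0. Lengths are in m, angles in rad, forces in N, time in s.
With the tool pointing down it reaches from about 0.4 to 0.85 m from the base axis. Payload 10.4 kg.
Tool frame: the origin (TCP) lies midway between the tips of the shut fingers; the grasp point (between the pads) lies 19 mm behind it; z points along the fingers, y is the line along which they close (so a half turn about z gives the same grasp; the last joint's range is limited). The gripper opens to 87 mm and grips with 3 to 60 N. Pads are 19 mm wide; open, the fingers measure 117 mm over their backs; the gripper's body (75 mm by 190 mm) begins 51 mm behind the grasp point.
Start: joints at [-1.303, 0.332, -0.065, 1.46, 0.022, 1.35, -0.088], TCP at [0.179, 0.599, 0.223] pointing down, gripper open.
Joint ranges: [-2.6, 2.6], [-0.5, 2.12], [-1.47, 1.34], [0.16, 2.42], [-1.27, 4.41], [0.06, 2.06], [-2.6, 2.6]. Speed limits (rad/s): [2.22, 2.22, 2.79, 2.79, 3.14, 3.14, 3.14].

### API

Orientations are given as a unit quaternion [x, y, z, w].
In Python, from bench import sensors, eyes, order gives the robot as it stands.
- The arm moves only by the tool arm_command, never from a script. Its argument "steps" is a list of rows, each an object with "rot": the turn, a rotation vector about the world's x, y, z in degrees, a list of three; "slide": the shift along the world's x, y, z in m, a list of three; "grip": the opening, from 0 (shut) to 1 (fully open). A call has exactly 8 rows; each row shifts and turns the commanded pose from where the row before left it; what a row does not reach is not made up. A row lasts 1/8 s, in which the tool goes at most 62.5 mm and 10.7 degrees, less where a joint would pass 70% of its speed; a pose out of reach is approached as far as the arm can. A call with a gripper value outside its range is refused whole. The fingers move at their own pace and stop on an object; "newtons" is the grip in N (left out, the last holds). Time passes only in rows, so rows that do not move let the fingers close, or fill a call up. It gives the time, the measured TCP pose, the force, the opening and the grip force at its end, in the units of the state.
- sensors.read_state(): the state, without advancing time (a new reading comes with each control period).
- eyes.camera(name): name is "side" or "top"; returns a dict with "pixels" (400x640x3 uint8, red, green, blue), "intrinsics" (3x3 intrinsics, pixels), "k1" (the pictures are not rectified: a ray, as slopes to the right and down, at radius r is drawn at 1 + k1 r^2 times it, then the intrinsics apply), "pose" (4x4, takes a point from camera to world coordinates). Camera axes: x right, y down, z forward; pixel columns grow to the right and rows downward; lengths in m; the calibration is good to about 2 mm. A picture is of the moment at which its call begins. There is no depth.
- order.close_job(): hands the job in; it is judged then, once.
Trained networks look in a picture, given as the dict that the camera call returned (one of the last four; its "shot" number tells which), for a name from the list of things; names that differ only in an ending like _2 or _b are one class to them, and where a whole thing is asked for, a point or a joint stands for the part that bears it (a point fixed in the world has none). Each returns a list of dicts, best first, with "conf" (0 to 1); they miss things now and then, are a little off and sometimes report something else, mostly with a low value. They report only what shows in the picture. A call takes as long as a camera call.
- eyes.look_for(name, picture): "bbox" ([left, top, right, bottom] in pixels, round what is visible of it).
The state is a dict: "time": time; "joint_positions": joint angles; "joint_vel": joint speeds; "joint_torque": joint torques, N m; "ee_pos": TCP position; "eef_rot": TCP orientation; "ft_force": force on the tool from outside, world axes, zero at the start; "torque": the same for the moment, N m; "width": finger opening in m; "grip_force": force on a finger pad.
Only numpy, scipy, OpenCV 4.12 (cv2) and the standard library are available. Lean on these libraries where they do the work, as an engineer would, in place of code of your own. Each camera call takes 0.05 s, during which the arm holds its last target. There are 200 camera calls.

## Working session

There is one attempt and no reset: what is moved stays moved. The work goes in short steps, Python scripts to look and compute and a tool call to move; the robot and the scene stay as the last step left them, time stands still between calls to the robot, and variables do not carry over. Pictures are saved under pics/ and viewed, at most 10 in all, crops included, and the job is handed in when it is done.

Besides the shell and the picture viewer there is one more tool, called after ">>>" by a JSON object that holds its "name" and its "arguments", one argument or row to a line. arm_command: Moves the arm, as the interface text tells. Its arguments: {"type":"object","properties":{"steps":{"type":"array","items":{"type":"object","properties":{"rot":{"type":"array","items":{"type":"number"}},"slide":{"type":"array","items":{"type":"number"}},"grip":{"type":"number"}}}},"newtons":{"type":"number"}},"required":["steps"]}

```bash
mkdir -p pics; cat > h.py <<'E'
import numpy as np, cv2
from bench import sensors, eyes, order
def ray(p,u,v):
    K=np.array(p["intrinsics"]);T=np.array(p["pose"])
    d=cv2.undistortPoints(np.array([[[u,v]]],float),K,np.array([p["k1"],0,0,0,0],float))[0,0]
    w=T[:3,:3]@np.array([d[0],d[1],1]);return T[:3,3],w
def onz(p,u,v,z):
    o,w=ray(p,u,v);return o+w*(z-o[2])/w[2]
def proj(p,X):
    T=np.array(p["pose"]);R=T[:3,:3].T
    q,_=cv2.projectPoints(np.atleast_2d(np.array(X,float)),cv2.Rodrigues(R)[0],-R@T[:3,3],np.array(p["intrinsics"]),np.array([p["k1"],0,0,0,0],float))
    return q[:,0]
def tri(r1,r2):
    (o1,d1),(o2,d2)=r1,r2
    d1=d1/np.linalg.norm(d1);d2=d2/np.linalg.norm(d2)
    s=np.linalg.lstsq(np.c_[d1,-d2],o2-o1,rcond=None)[0]
    a=o1+s[0]*d1;b=o2+s[1]*d2;return (a+b)/2,np.linalg.norm(a-b)
def save(p,n): cv2.imwrite("pics/"+n,p["pixels"][:,:,::-1])
E
python3 - <<'E'
from h import *
np.set_printoptions(precision=4,suppress=True)
for c in("side","top"):
    p=eyes.camera(c);save(p,c+"0.png");print(c,p["k1"],np.array(p["pose"]),np.array(p["intrinsics"])[0])
    for n in "stand caddy grip eraser coaster phone round_tin mug mouse".split():
        print(n,[(np.round(d["bbox"]).tolist(),round(d["conf"],2)) for d in eyes.look_for(n,p)[:2]])
s=sensors.read_state();print(s["time"],s["ee_pos"],s["eef_rot"],s["ft_force"])
E
```

```text
side -0.08071099498766769 [[-0.9858 -0.1167  0.121   0.4785]
 [-0.1674  0.6121 -0.7729  0.6926]
 [ 0.0161 -0.7821 -0.6229  0.7497]
 [ 0.      0.      0.      1.    ]] [364.2316   0.     318.8265]
stand [([308.0, 158.0, 357.0, 213.0], 0.85), ([339.0, 137.0, 356.0, 208.0], 0.39)]
caddy [([337.0, 138.0, 357.0, 208.0], 0.71)]
grip [([339.0, 137.0, 356.0, 208.0], 0.75)]
eraser []
coaster [([332.0, 262.0, 357.0, 287.0], 0.64)]
phone [([315.0, 320.0, 389.0, 354.0], 0.95), ([338.0, 138.0, 360.0, 208.0], 0.23)]
round_tin [([360.0, 235.0, 382.0, 259.0], 0.87)]
mug [([232.0, 198.0, 263.0, 244.0], 0.56)]
mouse [([370.0, 172.0, 400.0, 193.0], 0.88)]
top -0.0716574869833393 [[ 0.0061 -0.9821  0.1884  0.4025]
 [-0.9999 -0.0091 -0.0147 -0.0389]
 [ 0.0161 -0.1882 -0.982   1.1763]
 [ 0.      0.      0.      1.    ]] [387.8007   0.     321.8373]
stand [([353.0, 196.0, 391.0, 236.0], 0.76)]
caddy [([363.0, 220.0, 394.0, 243.0], 0.81)]
grip [([362.0, 218.0, 395.0, 239.0], 0.56)]
eraser []
coaster [([265.0, 231.0, 288.0, 254.0], 0.61), ([369.0, 220.0, 396.0, 239.0], 0.43)]
phone [([206.0, 227.0, 241.0, 283.0], 0.69)]
round_tin [([306.0, 253.0, 329.0, 275.0], 0.7)]
mug [([290.0, 126.0, 329.0, 163.0], 0.83), ([364.0, 219.0, 397.0, 245.0], 0.43)]
mouse []
1.0 [0.1792 0.5988 0.2226] [ 0.1449  0.9894  0.     -0.    ] [-0.3313  0.5263  0.1648]
```

View pics/side0.png

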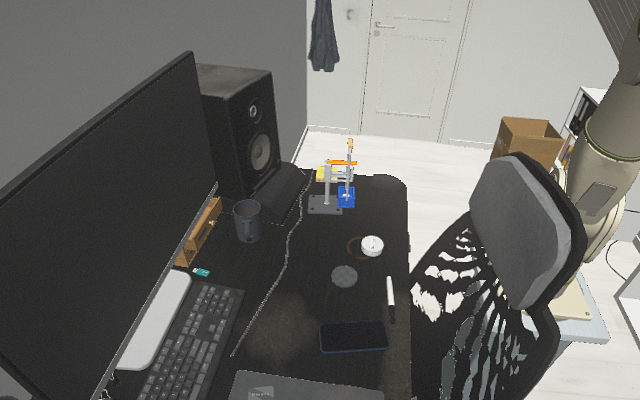

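View pics/top0.png

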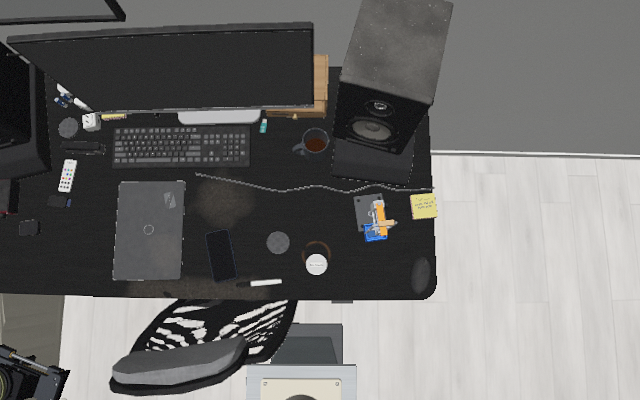

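The side view shows the stand at about (325,190), the blue caddy box at (347,197), the coaster at (344,276) and the tin at (372,246). In the top view the caddy is at (375,232), the coaster at (278,243) and the mouse at (421,275). Next I'll crop in on the stand.

```bash
python3 - <<'E'
from h import *
np.set_printoptions(precision=4,suppress=True)
s=eyes.camera("side");t=eyes.camera("top")
a=cv2.resize(s["pixels"][130:220,300:365],None,fx=6,fy=6,interpolation=cv2.INTER_CUBIC)
b=cv2.resize(t["pixels"][185:250,345:405],None,fx=6,fy=6,interpolation=cv2.INTER_CUBIC)
c=np.zeros((540,770,3),np.uint8);c[:540,:390]=a;c[:390,400:760]=b
cv2.imwrite("pics/crop.png",c[:,:,::-1])
print("coaster",onz(t,276.5+1,242.5,.008),onz(s,344.5,275,.008))
print("tin",onz(t,317.5,264,.022),onz(s,371.5,246,.022))
def hsv(p,lo,hi,box):
    h=cv2.cvtColor(p["pixels"],cv2.COLOR_RGB2HSV);m=cv2.inRange(h,lo,hi);k=np.zeros_like(m);x0,y0,x1,y1=box;k[y0:y1,x0:x1]=m[y0:y1,x0:x1];return k
for p,bx in((s,(300,130,365,220)),(t,(345,185,402,250))):
  for n,lo,hi in(("blue",(100,120,60),(125,255,255)),("orange",(5,150,120),(20,255,255))):
    m=hsv(p,lo,hi,bx);q=cv2.findNonZero(m);print(n,len(q),q[:,0].mean(0),cv2.boundingRect(q),cv2.minAreaRect(q))
E
```

```text
coaster [0.5034 0.0763 0.008 ] [0.5036 0.0748 0.008 ]
tin [ 0.4398 -0.0445  0.022 ] [ 0.441  -0.0289  0.022 ]
blue 312 [345.9455 197.3846] (338, 186, 18, 22) ((346.5, 196.5), (21.0, 17.0), 90.0)
orange 64 [341.875 161.875] (328, 160, 29, 5) ((342.0, 162.0), (4.0, 28.0), 90.0)
blue 218 [371.8807 234.2844] (363, 223, 25, 20) ((374.738037109375, 231.5349578857422), (18.436838150024414, 23.12864875793457), 82.40535736083984)
orange 148 [381.3649 219.3851] (376, 204, 12, 32) ((381.7240905761719, 219.12428283691406), (31.529085159301758, 7.2076239585876465), 82.14668273925781)
```

View pics/crop.png

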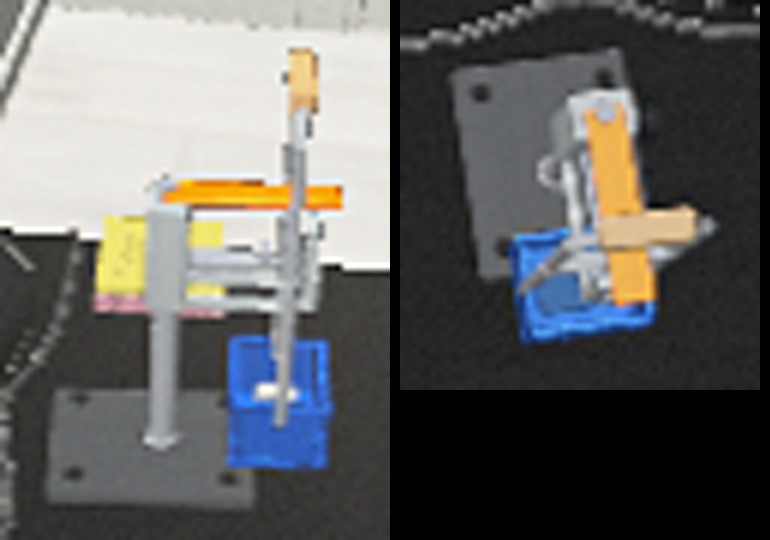

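The crop shows the caddy hanging on the hook with the eraser in it. The grip's full-image pixel is about (386,223) in the top view and (350,143) in the side view. The stand is yawed about 8°. I'll fit its pose.

```bash
python3 - <<'E'
from h import *
from scipy.optimize import least_squares
np.set_printoptions(precision=4,suppress=True)
s=eyes.camera("side");t=eyes.camera("top")
S=lambda x,y:((x+.5)/6-.5+300,(y+.5)/6-.5+130)
Tp=lambda x,y:((x-400+.5)/6-.5+345,(y+.5)/6-.5+185)
stand=[(t,Tp(450,68),(.12,.045,.012)),(t,Tp(622,50),(.12,-.045,.012)),(t,Tp(481,277),(.01,.045,.012)),
(s,S(48,498),(.12,.045,.010)),(s,S(254,506),(.01,.045,.010)),(s,S(60,391),(.12,-.045,.012))]
cad=[(t,Tp(648,229),(0,0,.236)),(s,S(303,80),(0,0,.232)),(s,S(229,339),(.025,-.03,.06)),(s,S(328,339),(-.025,-.03,.06)),
(s,S(326,468),(-.025,.03,.02)),(s,S(229,468),(.025,.03,.02)),(t,Tp(512,235),(.025,.03,.06)),(t,Tp(653,326),(-.025,-.03,.06))]
def P(q,X):
    c,n=np.cos(q[2]),np.sin(q[2]);return [q[0]+c*X[0]-n*X[1],q[1]+n*X[0]+c*X[1],X[2]]
for nm,L in(("stand",stand),("cad",cad),("both",stand+cad)):
    f=lambda q:np.concatenate([proj(p,P(q,X))[0]-uv for p,uv,X in L])
    r=least_squares(f,[.53,-.18,.14],loss="soft_l1");print(nm,r.x,np.degrees(r.x[2]));print(f(r.x).reshape(-1,2).round(1).tolist())
print("grip tri",tri(ray(t,*Tp(648,229)),ray(s,*S(303,80))))
print("guard tip",tri(ray(t,*Tp(632,300)),ray(s,*S(342,197))))
E
```

```text
stand [ 0.5335 -0.2103  0.1209] 6.927038707569756
[[-0.2, 0.2], [-0.0, 0.0], [-0.7, 0.8], [-0.7, -0.5], [0.4, -0.4], [-0.7, -0.9]]
cad [ 0.5338 -0.2112  0.1378] 7.893624989657164
[[0.2, 0.1], [-0.0, 0.8], [0.4, -0.1], [-0.4, 0.3], [-0.2, 0.6], [0.0, 0.1], [0.6, 0.3], [0.0, -0.6]]
both [ 0.5337 -0.2111  0.1284] 7.35410013121605
[[-0.2, 0.3], [-0.0, -0.1], [-0.4, 0.8], [-0.6, -0.5], [0.4, -0.5], [-0.8, -0.9], [0.2, 0.2], [0.0, 0.8], [0.5, -0.2], [-0.3, 0.4], [-0.2, 0.7], [-0.1, 0.1], [0.6, 0.2], [-0.1, -0.4]]
grip tri (array([ 0.5341, -0.2109,  0.2347]), np.float64(0.0003820422857836207))
guard tip (array([ 0.5114, -0.215 ,  0.1697]), np.float64(0.001417279142876359))
```

>>> {"name": "arm_command", "arguments": {
  "steps": [
    {"slide": [0.0375, -0.0435, 0.012], "rot": [0, 0, -4.1], "grip": 1},
    {"slide": [0.0375, -0.0435, 0.012], "rot": [0, 0, -4.1], "grip": 1},
    {"slide": [0.0375, -0.0435, 0.012], "rot": [0, 0, -4.1], "grip": 1},
    {"slide": [0.0375, -0.0435, 0.012], "rot": [0, 0, -4.1], "grip": 1},
    {"slide": [0.0375, -0.0435, 0.012], "rot": [0, 0, -4.1], "grip": 1},
    {"slide": [0.0375, -0.0435, 0.012], "rot": [0, 0, -4.1], "grip": 1},
    {"slide": [0.0375, -0.0435, 0.012], "rot": [0, 0, -4.1], "grip": 1},
    {"slide": [0.0375, -0.0435, 0.012], "rot": [0, 0, -4.1], "grip": 1}
  ]
}}

```text
time: 2.2
ee_pos: [0.4801, 0.2492, 0.3193]
eef_rot: [0.419, 0.908, 0.0, 0.0]
ft_force: [0.9, 0.8, 0.0]
width: 0.0871
grip_force: 0.0
```

>>> {"name": "arm_command", "arguments": {
  "steps": [
    {"slide": [0.0067, -0.0575, 0], "rot": [0, 0, -4.1], "grip": 1},
    {"slide": [0.0067, -0.0575, 0], "rot": [0, 0, -4.1], "grip": 1},
    {"slide": [0.0067, -0.0575, 0], "rot": [0, 0, -4.1], "grip": 1},
    {"slide": [0.0067, -0.0575, 0], "rot": [0, 0, -4.1], "grip": 1},
    {"slide": [0.0067, -0.0575, 0], "rot": [0, 0, -4.1], "grip": 1},
    {"slide": [0.0067, -0.0575, 0], "rot": [0, 0, -4.1], "grip": 0.7},
    {"slide": [0.0067, -0.0575, 0], "rot": [0, 0, -4.1], "grip": 0.6},
    {"slide": [0.0067, -0.0575, 0], "rot": [0, 0, -4.1], "grip": 0.6}
  ]
}}

```text
time: 3.2
ee_pos: [0.5329, -0.2109, 0.319]
eef_rot: [0.658, 0.753, 0.0, 0.0]
ft_force: [1.3, -0.3, 0.4]
width: 0.0648
grip_force: 0.0
```

```bash
python3 - <<'E'
from h import *
s=eyes.camera("side");t=eyes.camera("top")
a=cv2.resize(s["pixels"][90:220,290:390],None,fx=4,fy=4,interpolation=cv2.INTER_CUBIC)
b=cv2.resize(t["pixels"][165:265,330:425],None,fx=4,fy=4,interpolation=cv2.INTER_CUBIC)
c=np.zeros((520,790,3),np.uint8);c[:520,:400]=a;c[:400,410:790]=b
cv2.imwrite("pics/near.png",c[:,:,::-1])
r=sensors.read_state();print(r["ee_pos"],r["eef_rot"],r["ft_force"],r["joint_positions"])
E
```

```text
[ 0.53121321 -0.2161977   0.31864886] [ 0.66185484  0.74963018 -0.00135763  0.0009613 ] [-0.28785644  0.60999179  0.35346405] [-0.3190702   0.20961418  0.74719098  1.47740317 -0.13898332  1.50894885
  0.54981299]
```

View pics/near.png

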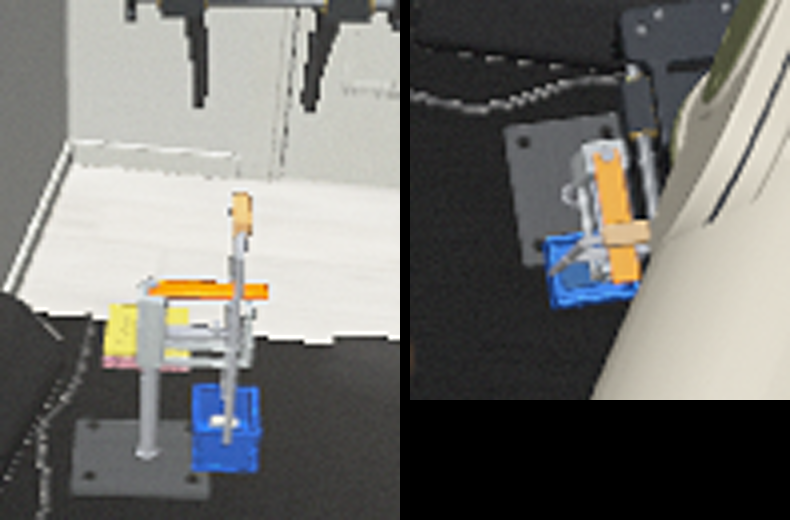

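```bash
python3 - <<'E'
from h import *
s=eyes.camera("side")
r=sensors.read_state();print(r["time"],r["ee_pos"],r["eef_rot"],r["ft_force"])
for X in ([.5315,-.2155,.319],[.5337,-.211,.232]): print((proj(s,X)[0]-[290,90])*4)
E
```

```text
3.35 [ 0.53191084 -0.21279424  0.31848193] [ 6.60118919e-01  7.51160641e-01 -7.68506945e-04  3.37866635e-04] [-0.33947759  1.41433666 -0.58857315]
[253.01008796  99.40392306]
[240.40747733 214.93363166]
```

>>> {"name": "arm_command", "arguments": {
  "steps": [
    {"slide": [0.0005, 0, 0], "grip": 0.5},
    {"slide": [0, 0, -0.015], "grip": 0.5},
    {"slide": [0, 0, -0.02], "grip": 0.5},
    {"slide": [0, 0, -0.02], "grip": 0.5},
    {"slide": [0, 0, -0.02], "grip": 0.5},
    {"slide": [0, 0, -0.015], "grip": 0.5},
    {"slide": [0, 0, -0.01], "grip": 0.4},
    {"slide": [0, 0, -0.005], "grip": 0.4}
  ]
}}

```text
schema error: expected keys rot, slide, grip
```

>>> {"name": "arm_command", "arguments": {
  "steps": [
    {"slide": [0.0005, 0, 0], "rot": [0, 0, 0], "grip": 0.5},
    {"slide": [0, 0, -0.015], "rot": [0, 0, 0], "grip": 0.5},
    {"slide": [0, 0, -0.02], "rot": [0, 0, 0], "grip": 0.5},
    {"slide": [0, 0, -0.02], "rot": [0, 0, 0], "grip": 0.5},
    {"slide": [0, 0, -0.02], "rot": [0, 0, 0], "grip": 0.5},
    {"slide": [0, 0, -0.015], "rot": [0, 0, 0], "grip": 0.5},
    {"slide": [0, 0, -0.01], "rot": [0, 0, 0], "grip": 0.4},
    {"slide": [0, 0, -0.005], "rot": [0, 0, 0], "grip": 0.4}
  ]
}}

```text
time: 4.35
ee_pos: [0.5333, -0.209, 0.2131]
eef_rot: [0.658, 0.753, 0.0, -0.0]
ft_force: [-0.2, 0.3, 0.3]
width: 0.0363
grip_force: 0.0
```

```bash
python3 - <<'E'
from h import *
s=eyes.camera("side");t=eyes.camera("top")
r=sensors.read_state();print(r["time"],r["ee_pos"],r["eef_rot"],r["ft_force"],r["torque"])
a=cv2.resize(s["pixels"][120:220,300:380],None,fx=6,fy=6,interpolation=cv2.INTER_CUBIC)
cv2.imwrite("pics/grasp.png",a[:,:,::-1])
E
```

```text
4.45 [ 0.53328838 -0.20913345  0.21338035] [ 6.57740514e-01  7.53244592e-01  4.95458181e-06 -3.31230173e-05] [ 0.19915084  0.32598289 -0.69393363] [-0.03279897  0.0403603  -0.03358925]
```

View pics/grasp.png

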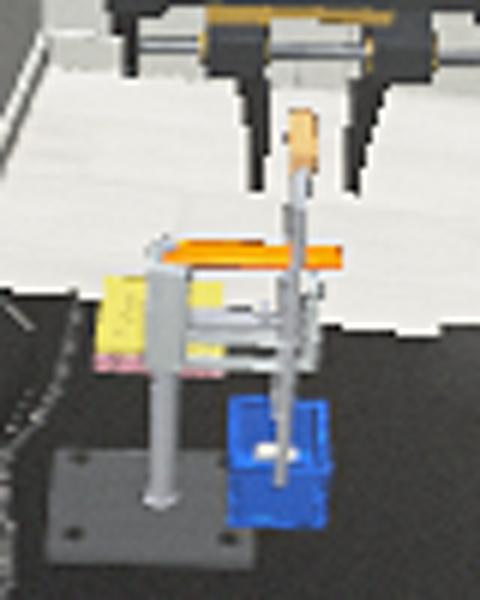

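The fingers straddle the wooden grip, which sits midway between them at crop (303,140). Closing now.

>>> {"name": "arm_command", "arguments": {
  "steps": [
    {"slide": [0.0002, -0.0015, 0], "rot": [0, 0, 0], "grip": 0.3},
    {"slide": [0, 0, 0], "rot": [0, 0, 0], "grip": 0.22},
    {"slide": [0, 0, 0], "rot": [0, 0, 0], "grip": 0.17},
    {"slide": [0, 0, 0], "rot": [0, 0, 0], "grip": 0.1},
    {"slide": [0, 0, 0], "rot": [0, 0, 0], "grip": 0},
    {"slide": [0, 0, 0], "rot": [0, 0, 0], "grip": 0},
    {"slide": [0, 0, 0], "rot": [0, 0, 0], "grip": 0},
    {"slide": [0, 0, 0], "rot": [0, 0, 0], "grip": 0}
  ],
  "newtons": 40
}}

```text
time: 5.45
ee_pos: [0.5336, -0.2107, 0.2137]
eef_rot: [0.658, 0.753, 0.0, 0.0]
ft_force: [1.2, -0.1, 0.4]
width: 0.0138
grip_force: 40.0
```

```bash
cat > st.py <<'E'
from bench import sensors
import numpy as np
L=[sensors.read_state() for _ in range(1)]
r=L[0];print(r["time"],np.round(r["ee_pos"],4),np.round(r["eef_rot"],4),np.round(r["ft_force"],2),np.round(r["torque"],3),round(r["width"],4),r["grip_force"])
E
python3 st.py
```

```text
5.45 [ 0.5336 -0.2107  0.2137] [6.577e-01 7.532e-01 2.000e-04 2.000e-04] [ 1.2  -0.11  0.38] [-0.007 -0.476  0.046] 0.0138 40.01546314917505
```

>>> {"name": "arm_command", "arguments": {
  "steps": [
    {"slide": [0, 0, 0.001], "rot": [0, 0, 0], "grip": 0},
    {"slide": [0, 0, 0.002], "rot": [0, 0, 0], "grip": 0},
    {"slide": [0, 0, 0.002], "rot": [0, 0, 0], "grip": 0},
    {"slide": [0, 0, 0.002], "rot": [0, 0, 0], "grip": 0},
    {"slide": [0, 0, 0.001], "rot": [0, 0, 0], "grip": 0},
    {"slide": [0, 0, 0], "rot": [0, 0, 0], "grip": 0},
    {"slide": [0, 0, 0], "rot": [0, 0, 0], "grip": 0},
    {"slide": [0, 0, 0], "rot": [0, 0, 0], "grip": 0}
  ]
}}

```text
time: 6.45
ee_pos: [0.5335, -0.2107, 0.2215]
eef_rot: [0.658, 0.753, 0.0, -0.0]
ft_force: [-0.3, 0.3, -3.6]
width: 0.0137
grip_force: 39.9
```

```bash
python3 st.py; python3 -c "
from h import *
for i in range(3): eyes.camera('side');print(np.round(sensors.read_state()['ft_force'],2))"
```

```text
6.45 [ 0.5335 -0.2107  0.2215] [ 0.6578  0.7532  0.     -0.    ] [-0.26  0.26 -3.59] [-0.105  0.009  0.005] 0.0137 39.909648578614
[-0.56  0.01 -3.15]
[-0.29 -0.15 -3.54]
[-0.09 -0.72 -3.86]
```

>>> {"name": "arm_command", "arguments": {
  "steps": [
    {"slide": [0, 0, 0.001], "rot": [0, 0, 0], "grip": 0},
    {"slide": [0, 0, 0.001], "rot": [0, 0, 0], "grip": 0},
    {"slide": [0, 0, 0.001], "rot": [0, 0, 0], "grip": 0},
    {"slide": [0, 0, 0.001], "rot": [0, 0, 0], "grip": 0},
    {"slide": [0, 0, 0.001], "rot": [0, 0, 0], "grip": 0},
    {"slide": [0, 0, 0.001], "rot": [0, 0, 0], "grip": 0},
    {"slide": [0, 0, 0.001], "rot": [0, 0, 0], "grip": 0},
    {"slide": [0, 0, 0], "rot": [0, 0, 0], "grip": 0}
  ]
}}

```text
time: 7.6
ee_pos: [0.5335, -0.2107, 0.2287]
eef_rot: [0.658, 0.753, 0.0, 0.0]
ft_force: [0.3, -0.4, -3.8]
width: 0.0137
grip_force: 39.9
```

>>> {"name": "arm_command", "arguments": {
  "steps": [
    {"slide": [0, 0, 0.001], "rot": [0, 0, 0], "grip": 0},
    {"slide": [0, 0, 0.0005], "rot": [0, 0, 0], "grip": 0},
    {"slide": [0, 0, 0.0005], "rot": [0, 0, 0], "grip": 0},
    {"slide": [0, 0, 0.0005], "rot": [0, 0, 0], "grip": 0},
    {"slide": [0, 0, 0.0005], "rot": [0, 0, 0], "grip": 0},
    {"slide": [0, 0, 0.0005], "rot": [0, 0, 0], "grip": 0},
    {"slide": [0, 0, 0.0005], "rot": [0, 0, 0], "grip": 0},
    {"slide": [0, 0, 0], "rot": [0, 0, 0], "grip": 0}
  ]
}}

```text
time: 8.6
ee_pos: [0.5335, -0.2107, 0.2326]
eef_rot: [0.658, 0.753, 0.0, 0.0]
ft_force: [0.9, -0.2, -3.0]
width: 0.0139
grip_force: 39.9
```

>>> {"name": "arm_command", "arguments": {
  "steps": [
    {"slide": [0, 0, 0.0005], "rot": [0, 0, 0], "grip": 0},
    {"slide": [0, 0, 0.0005], "rot": [0, 0, 0], "grip": 0},
    {"slide": [0, 0, 0.0005], "rot": [0, 0, 0], "grip": 0},
    {"slide": [0, 0, 0.0005], "rot": [0, 0, 0], "grip": 0},
    {"slide": [0, 0, 0.0005], "rot": [0, 0, 0], "grip": 0},
    {"slide": [0, 0, 0.0005], "rot": [0, 0, 0], "grip": 0},
    {"slide": [0, 0, 0.0005], "rot": [0, 0, 0], "grip": 0},
    {"slide": [0, 0, 0], "rot": [0, 0, 0], "grip": 0}
  ]
}}

```text
time: 9.6
ee_pos: [0.5335, -0.2107, 0.2361]
eef_rot: [0.658, 0.753, 0.0, 0.0]
ft_force: [-0.3, -0.7, -4.5]
width: 0.0132
grip_force: 39.9
```

>>> {"name": "arm_command", "arguments": {
  "steps": [
    {"slide": [0, 0, 0.0005], "rot": [0, 0, 0], "grip": 0},
    {"slide": [0, 0, 0.0005], "rot": [0, 0, 0], "grip": 0},
    {"slide": [0, 0, 0.0005], "rot": [0, 0, 0], "grip": 0},
    {"slide": [0, 0, 0.0005], "rot": [0, 0, 0], "grip": 0},
    {"slide": [0, 0, 0.0005], "rot": [0, 0, 0], "grip": 0},
    {"slide": [0, 0, 0], "rot": [0, 0, 0], "grip": 0},
    {"slide": [0, 0, 0], "rot": [0, 0, 0], "grip": 0},
    {"slide": [0, 0, 0], "rot": [0, 0, 0], "grip": 0}
  ]
}}

```text
time: 10.6
ee_pos: [0.5334, -0.2107, 0.2384]
eef_rot: [0.658, 0.753, -0.0, -0.0]
ft_force: [0.3, -0.1, -6.6]
width: 0.0138
grip_force: 39.9
```

```bash
cat >> st.py <<'E'
from bench import eyes
F=[r["ft_force"]]
for i in range(4):
    eyes.camera("side");F.append(sensors.read_state()["ft_force"])
print(np.mean(F,0).round(2),np.round(np.array(F)[:,2],1))
E
python3 st.py
```

```text
10.6 [ 0.5334 -0.2107  0.2384] [ 6.578e-01  7.532e-01 -0.000e+00 -1.000e-04] [ 0.31 -0.12 -6.61] [-0.143 -0.083 -0.053] 0.0138 39.91826232522726
[ 0.28 -0.16 -6.88] [-6.6 -7.  -7.2 -6.5 -7. ]
```

>>> {"name": "arm_command", "arguments": {
  "steps": [
    {"slide": [0, 0, 0.0005], "rot": [0, 0, 0], "grip": 0},
    {"slide": [0, 0, 0.0005], "rot": [0, 0, 0], "grip": 0},
    {"slide": [0, 0, 0.0005], "rot": [0, 0, 0], "grip": 0},
    {"slide": [0, 0, 0.0005], "rot": [0, 0, 0], "grip": 0},
    {"slide": [0, 0, 0.0005], "rot": [0, 0, 0], "grip": 0},
    {"slide": [0, 0, 0.0005], "rot": [0, 0, 0], "grip": 0},
    {"slide": [0, 0, 0], "rot": [0, 0, 0], "grip": 0},
    {"slide": [0, 0, 0], "rot": [0, 0, 0], "grip": 0}
  ]
}}

```text
time: 11.8
ee_pos: [0.5334, -0.2106, 0.2414]
eef_rot: [0.658, 0.753, -0.0, -0.0]
ft_force: [1.1, -0.9, -12.5]
width: 0.0139
grip_force: 39.9
```

```bash
python3 st.py
```

```text
11.8 [ 0.5334 -0.2106  0.2414] [ 6.578e-01  7.532e-01 -1.000e-04 -2.000e-04] [  1.14  -0.94 -12.54] [-0.215 -0.103 -0.047] 0.0139 39.927367866039276
[  1.13  -0.84 -13.32] [-12.5 -13.8 -13.5 -13.3 -13.5]
```

>>> {"name": "arm_command", "arguments": {
  "steps": [
    {"slide": [0, 0, 0.0005], "rot": [0, 0, 0], "grip": 0},
    {"slide": [0, 0, 0.0004], "rot": [0, 0, 0], "grip": 0},
    {"slide": [0, 0, 0], "rot": [0, 0, 0], "grip": 0},
    {"slide": [0, 0, 0], "rot": [0, 0, 0], "grip": 0},
    {"slide": [-0.0005, -0.0001, 0], "rot": [0, 0, 0], "grip": 0},
    {"slide": [-0.001, -0.0001, 0], "rot": [0, 0, 0], "grip": 0},
    {"slide": [-0.001, -0.0001, 0], "rot": [0, 0, 0], "grip": 0},
    {"slide": [-0.0015, -0.0002, 0], "rot": [0, 0, 0], "grip": 0}
  ]
}}

```text
time: 13.0
ee_pos: [0.53, -0.2109, 0.2427]
eef_rot: [0.658, 0.753, 0.0, 0.0]
ft_force: [5.6, 0.6, -16.8]
width: 0.0138
grip_force: 40.3
```

```bash
python3 st.py
```

```text
13.0 [ 0.53   -0.2109  0.2427] [6.576e-01 7.534e-01 5.000e-04 5.000e-04] [  5.63   0.57 -16.84] [ 0.059 -1.431 -0.018] 0.0138 40.3395464575442
[  5.05   0.37 -16.51] [-16.8 -16.6 -16.3 -16.4 -16.5]
```

>>> {"name": "arm_command", "arguments": {
  "steps": [
    {"slide": [-0.0005, -0.0001, -0.0003], "rot": [0, 0, 0], "grip": 0},
    {"slide": [-0.0005, -0.0001, -0.0002], "rot": [0, 0, 0], "grip": 0},
    {"slide": [-0.0005, 0, 0], "rot": [0, 0, 0], "grip": 0},
    {"slide": [-0.0005, -0.0001, 0], "rot": [0, 0, 0], "grip": 0},
    {"slide": [-0.0005, -0.0001, 0], "rot": [0, 0, 0], "grip": 0},
    {"slide": [-0.0005, 0, 0], "rot": [0, 0, 0], "grip": 0},
    {"slide": [0, 0, 0], "rot": [0, 0, 0], "grip": 0},
    {"slide": [0, 0, 0], "rot": [0, 0, 0], "grip": 0}
  ]
}}

```text
time: 14.2
ee_pos: [0.5264, -0.2116, 0.242]
eef_rot: [0.658, 0.753, 0.0, -0.0]
ft_force: [3.7, 0.2, -15.6]
width: 0.0134
grip_force: 40.2
```

```bash
python3 st.py
```

```text
14.2 [ 0.5264 -0.2116  0.242 ] [ 0.6578  0.7532  0.     -0.    ] [  3.74   0.17 -15.63] [ 0.081 -1.132  0.022] 0.0134 40.21381519851275
[  4.04   0.56 -14.89] [-15.6 -14.9 -15.1 -14.2 -14.6]
```

>>> {"name": "arm_command", "arguments": {
  "steps": [
    {"slide": [-0.001, -0.0001, 0.0001], "rot": [0, 0, 0], "grip": 0},
    {"slide": [-0.0015, -0.0002, 0], "rot": [0, 0, 0], "grip": 0},
    {"slide": [-0.0015, -0.0002, 0], "rot": [0, 0, 0], "grip": 0},
    {"slide": [-0.0015, -0.0002, 0], "rot": [0, 0, 0], "grip": 0},
    {"slide": [-0.0015, -0.0002, 0], "rot": [0, 0, 0], "grip": 0},
    {"slide": [-0.0015, -0.0002, 0], "rot": [0, 0, 0], "grip": 0},
    {"slide": [-0.0015, -0.0002, 0], "rot": [0, 0, 0], "grip": 0},
    {"slide": [-0.0015, -0.0002, 0], "rot": [0, 0, 0], "grip": 0}
  ]
}}

```text
time: 15.4
ee_pos: [0.5149, -0.2132, 0.2421]
eef_rot: [0.658, 0.753, 0.0, 0.0]
ft_force: [4.9, -0.1, -14.9]
width: 0.0135
grip_force: 40.3
```

```bash
python3 st.py
```

```text
15.4 [ 0.5149 -0.2132  0.2421] [0.6578 0.7532 0.     0.    ] [  4.86  -0.13 -14.9 ] [ 0.125 -1.28  -0.035] 0.0135 40.26238829945214
[  3.6    0.23 -14.88] [-14.9 -15.5 -15.3 -14.9 -13.9]
```

>>> {"name": "arm_command", "arguments": {
  "steps": [
    {"slide": [-0.002, -0.0003, 0], "rot": [0, 0, 0], "grip": 0},
    {"slide": [-0.002, -0.0003, 0], "rot": [0, 0, 0], "grip": 0},
    {"slide": [-0.002, -0.0003, 0], "rot": [0, 0, 0], "grip": 0},
    {"slide": [-0.002, -0.0002, 0], "rot": [0, 0, 0], "grip": 0},
    {"slide": [-0.002, -0.0003, 0], "rot": [0, 0, 0], "grip": 0},
    {"slide": [-0.002, -0.0002, 0], "rot": [0, 0, 0], "grip": 0},
    {"slide": [-0.002, -0.0003, 0], "rot": [0, 0, 0], "grip": 0},
    {"slide": [-0.002, -0.0002, 0], "rot": [0, 0, 0], "grip": 0}
  ]
}}

```text
time: 16.6
ee_pos: [0.4989, -0.2153, 0.2422]
eef_rot: [0.658, 0.753, 0.0, 0.0]
ft_force: [0.9, -0.1, -3.4]
width: 0.0136
grip_force: 40.0
```

```bash
python3 st.py
```

```text
16.6 [ 0.4989 -0.2153  0.2422] [6.578e-01 7.532e-01 1.000e-04 1.000e-04] [ 0.85 -0.14 -3.39] [-0.09   0.082 -0.016] 0.0136 39.95784379541874
[ 0.08 -0.11 -3.41] [-3.4 -3.2 -4.3 -3.3 -2.9]
```

>>> {"name": "arm_command", "arguments": {
  "steps": [
    {"slide": [-0.003, -0.0004, 0], "rot": [0, 0, 0], "grip": 0},
    {"slide": [-0.004, -0.0005, 0], "rot": [0, 0, 0], "grip": 0},
    {"slide": [-0.005, -0.0006, 0], "rot": [0, 0, 0], "grip": 0},
    {"slide": [-0.005, -0.0006, 0], "rot": [0, 0, 0], "grip": 0},
    {"slide": [-0.005, -0.0006, 0], "rot": [0, 0, 0], "grip": 0},
    {"slide": [-0.004, -0.0005, 0], "rot": [0, 0, 0], "grip": 0},
    {"slide": [-0.002, 0, 0.002], "rot": [0, 0, 0], "grip": 0},
    {"slide": [0, 0.002, 0.003], "rot": [0, 0, 0], "grip": 0}
  ]
}}

```text
time: 17.8
ee_pos: [0.4709, -0.2164, 0.2473]
eef_rot: [0.658, 0.753, 0.0, 0.0]
ft_force: [0.4, 0.2, -3.8]
width: 0.0134
grip_force: 40.0
```

>>> {"name": "arm_command", "arguments": {
  "steps": [
    {"slide": [0, 0.006, 0.003], "rot": [0, 0, 0], "grip": 0},
    {"slide": [0.001, 0.012, 0.002], "rot": [0, 0, 0], "grip": 0},
    {"slide": [0.002, 0.018, 0], "rot": [0, 0, 0], "grip": 0},
    {"slide": [0.002, 0.02, 0], "rot": [0, 0, 0], "grip": 0},
    {"slide": [0.002, 0.02, 0], "rot": [0, 0, 0], "grip": 0},
    {"slide": [0.002, 0.02, 0], "rot": [0, 0, 0], "grip": 0},
    {"slide": [0.003, 0.02, 0], "rot": [0, 0, 0], "grip": 0},
    {"slide": [0.003, 0.02, 0], "rot": [0, 0, 0], "grip": 0}
  ]
}}

```text
time: 18.8
ee_pos: [0.4861, -0.0788, 0.2522]
eef_rot: [0.657, 0.754, 0.0, 0.0]
ft_force: [0.2, 0.2, -3.8]
width: 0.0132
grip_force: 40.0
```

>>> {"name": "arm_command", "arguments": {
  "steps": [
    {"slide": [0.003, 0.02, 0], "rot": [0, 0, 0], "grip": 0},
    {"slide": [0.003, 0.02, 0], "rot": [0, 0, 0], "grip": 0},
    {"slide": [0.003, 0.02, 0], "rot": [0, 0, 0], "grip": 0},
    {"slide": [0.003, 0.02, 0], "rot": [0, 0, 0], "grip": 0},
    {"slide": [0.002, 0.02, 0], "rot": [0, 0, 0], "grip": 0},
    {"slide": [0.002, 0.018, 0], "rot": [0, 0, 0], "grip": 0},
    {"slide": [0.001, 0.012, 0], "rot": [0, 0, 0], "grip": 0},
    {"slide": [0.001, 0.006, 0], "rot": [0, 0, 0], "grip": 0}
  ]
}}

```text
time: 19.8
ee_pos: [0.504, 0.0563, 0.252]
eef_rot: [0.658, 0.753, -0.0, 0.0]
ft_force: [0.7, -0.2, -3.3]
width: 0.0138
grip_force: 40.0
```

>>> {"name": "arm_command", "arguments": {
  "steps": [
    {"slide": [0, 0.005, 0], "rot": [0, 0, 0], "grip": 0},
    {"slide": [0, 0.007, 0], "rot": [0, 0, 0], "grip": 0},
    {"slide": [0, 0.005, 0], "rot": [0, 0, 0], "grip": 0},
    {"slide": [0, 0.002, -0.002], "rot": [0, 0, 0], "grip": 0},
    {"slide": [0, 0, -0.006], "rot": [0, 0, 0], "grip": 0},
    {"slide": [0, 0, -0.006], "rot": [0, 0, 0], "grip": 0},
    {"slide": [0, 0, -0.002], "rot": [0, 0, 0], "grip": 0},
    {"slide": [0, 0, 0], "rot": [0, 0, 0], "grip": 0}
  ]
}}

```text
time: 20.8
ee_pos: [0.5039, 0.0744, 0.2359]
eef_rot: [0.658, 0.753, -0.0, -0.0]
ft_force: [0.0, 0.4, -3.6]
width: 0.0135
grip_force: 40.0
```

```bash
python3 - <<'E'
from h import *
np.set_printoptions(precision=4,suppress=True)
s=eyes.camera("side");t=eyes.camera("top")
r=sensors.read_state();e=np.array(r["ee_pos"]);print(e)
for p,n,c in((t,"top0",(277,243)),(s,"side0",(344,275))):
    g=cv2.imread(f"pics/{n}.png",0).astype(float);u,v=c
    w=cv2.GaussianBlur(g,(3,3),0)[v-18:v+19,u-18:u+19]
    th,m=cv2.threshold(w.astype(np.uint8),0,255,cv2.THRESH_OTSU)
    k,l,st,ce=cv2.connectedComponentsWithStats(m);i=l[18,18]
    q=ce[i]+[u-18,v-18];print(n,th,i,st[i],q,onz(p,*q,.008))
# expected caddy outlines
def blue(p,bx):
    h=cv2.cvtColor(p["pixels"],cv2.COLOR_RGB2HSV);m=cv2.inRange(h,(100,120,60),(125,255,255));x0,y0,x1,y1=bx
    q=cv2.findNonZero(m[y0:y1,x0:x1])[:,0]+[x0,y0];return q.min(0),q.max(0)
zu=e[2]-.193;a=np.radians(7.4)
B=np.array([[e[0]+x*np.cos(a)-y*np.sin(a),e[1]+x*np.sin(a)+y*np.cos(a),zu+z] for x in(-.025,.025) for y in(-.03,.03) for z in(0,.04)])
for p,bx in((s,(320,200,370,310)),(t,(240,200,310,280))):
    q=proj(p,B);print(q.min(0),q.max(0),*blue(p,bx))
a=cv2.resize(s["pixels"][190:300,310:385],None,fx=5,fy=5,interpolation=cv2.INTER_CUBIC)
b=cv2.resize(t["pixels"][205:275,240:320],None,fx=5,fy=5,interpolation=cv2.INTER_CUBIC)
c=np.zeros((550,790,3),np.uint8);c[:550,:375]=a;c[:350,390:790]=b
cv2.imwrite("pics/over.png",c[:,:,::-1])
E
```

```text
[0.5041 0.0746 0.2362]
top0 64.0 1 [  7   6  24  23 414] [277.7198 242.2367] [0.5042 0.0756 0.008 ]
side0 68.0 1 [  5   8  27  22 455] [344.0088 275.8725] [0.5045 0.0779 0.008 ]
[335.2615 246.    ] [356.8131 275.562 ] [336 246] [357 275]
[264.0901 229.9083] [288.0713 250.9865] [280 230] [288 248]
```

View pics/over.png

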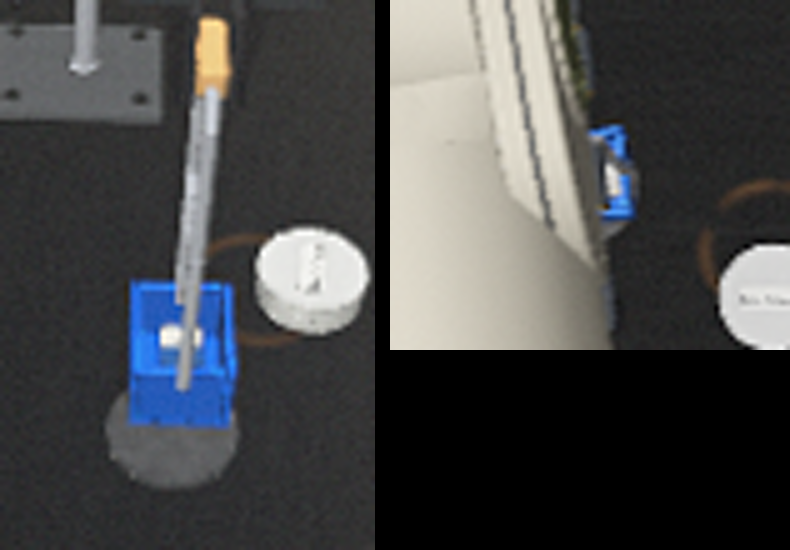

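The caddy is upright with the eraser in it, and lines up over the coaster. In the side view the box base is at crop (180,425) and the coaster at (172,435). I'll shift 1.5 mm and lower it.

>>> {"name": "arm_command", "arguments": {
  "steps": [
    {"slide": [0, 0.0015, -0.003], "rot": [0, 0, 0], "grip": 0},
    {"slide": [0, 0, -0.005], "rot": [0, 0, 0], "grip": 0},
    {"slide": [0, 0, -0.006], "rot": [0, 0, 0], "grip": 0},
    {"slide": [0, 0, -0.006], "rot": [0, 0, 0], "grip": 0},
    {"slide": [0, 0, -0.005], "rot": [0, 0, 0], "grip": 0},
    {"slide": [0, 0, -0.003], "rot": [0, 0, 0], "grip": 0},
    {"slide": [0, 0, -0.002], "rot": [0, 0, 0], "grip": 0},
    {"slide": [0, 0, -0.001], "rot": [0, 0, 0], "grip": 0}
  ]
}}

```text
time: 21.9
ee_pos: [0.504, 0.0761, 0.2051]
eef_rot: [0.658, 0.753, 0.0, 0.0]
ft_force: [-0.2, -0.1, -3.9]
width: 0.0135
grip_force: 40.0
```

>>> {"name": "arm_command", "arguments": {
  "steps": [
    {"slide": [0, 0, -0.0005], "rot": [0, 0, 0], "grip": 0},
    {"slide": [0, 0, -0.0005], "rot": [0, 0, 0], "grip": 0},
    {"slide": [0, 0, -0.0005], "rot": [0, 0, 0], "grip": 0},
    {"slide": [0, 0, -0.0005], "rot": [0, 0, 0], "grip": 0},
    {"slide": [0, 0, -0.0005], "rot": [0, 0, 0], "grip": 0},
    {"slide": [0, 0, 0], "rot": [0, 0, 0], "grip": 0},
    {"slide": [0, 0, 0], "rot": [0, 0, 0], "grip": 0},
    {"slide": [0, 0, 0], "rot": [0, 0, 0], "grip": 0}
  ]
}}

```text
time: 22.9
ee_pos: [0.5041, 0.0761, 0.2028]
eef_rot: [0.658, 0.753, 0.0, 0.0]
ft_force: [0.3, -0.2, -1.2]
width: 0.0135
grip_force: 40.0
```

>>> {"name": "arm_command", "arguments": {
  "steps": [
    {"slide": [0, 0, -0.0002], "rot": [0, 0, 0], "grip": 0},
    {"slide": [0, 0, -0.0002], "rot": [0, 0, 0], "grip": 0},
    {"slide": [0, 0, 0], "rot": [0, 0, 0], "grip": 0},
    {"slide": [0, 0, 0], "rot": [0, 0, 0], "grip": 0},
    {"slide": [0, 0, 0], "rot": [0, 0, 0], "grip": 0},
    {"slide": [0, 0, 0], "rot": [0, 0, 0], "grip": 0},
    {"slide": [0, 0, 0], "rot": [0, 0, 0], "grip": 0},
    {"slide": [0, 0, 0], "rot": [0, 0, 0], "grip": 0}
  ]
}}

```text
time: 23.9
ee_pos: [0.5044, 0.0761, 0.2026]
eef_rot: [0.658, 0.753, 0.0, 0.0]
ft_force: [0.2, -0.5, 4.9]
width: 0.0137
grip_force: 40.0
```

```bash
python3 st.py
```

```text
23.9 [0.5044 0.0761 0.2026] [6.578e-01 7.532e-01 4.000e-04 3.000e-04] [ 0.17 -0.55  4.94] [-0.266  0.031 -0.028] 0.0137 39.95272859930992
[ 0.24 -0.7   5.56] [4.9 5.5 5.7 5.7 6. ]
```

>>> {"name": "arm_command", "arguments": {
  "steps": [
    {"slide": [0, 0, 0.0003], "rot": [0, 0, 0], "grip": 0},
    {"slide": [0, 0, 0], "rot": [0, 0, 0], "grip": 0},
    {"slide": [0, 0, 0], "rot": [0, 0, 0], "grip": 0},
    {"slide": [0, 0, 0], "rot": [0, 0, 0], "grip": 0.17},
    {"slide": [0, 0, 0], "rot": [0, 0, 0], "grip": 0.2},
    {"slide": [0, 0, 0], "rot": [0, 0, 0], "grip": 0.25},
    {"slide": [0, 0, 0], "rot": [0, 0, 0], "grip": 0.35},
    {"slide": [0, 0, 0], "rot": [0, 0, 0], "grip": 0.45}
  ],
  "newtons": 6
}}

```text
time: 25.1
ee_pos: [0.5039, 0.0761, 0.2024]
eef_rot: [0.658, 0.753, -0.0, -0.0]
ft_force: [-0.0, 0.0, -0.1]
width: 0.0329
grip_force: 0.0
```

>>> {"name": "arm_command", "arguments": {
  "steps": [
    {"slide": [0, 0, 0], "rot": [0, 0, 0], "grip": 0.5},
    {"slide": [0, 0, 0.005], "rot": [0, 0, 0], "grip": 0.5},
    {"slide": [0, 0, 0.01], "rot": [0, 0, 0], "grip": 0.5},
    {"slide": [0, 0, 0.02], "rot": [0, 0, 0], "grip": 0.5},
    {"slide": [0, 0, 0.03], "rot": [0, 0, 0], "grip": 0.5},
    {"slide": [0, 0, 0.03], "rot": [0, 0, 0], "grip": 0.5},
    {"slide": [0, 0, 0.02], "rot": [0, 0, 0], "grip": 0.5},
    {"slide": [0, 0, 0], "rot": [0, 0, 0], "grip": 0.5}
  ]
}}

```text
time: 26.1
ee_pos: [0.5047, 0.0762, 0.3194]
eef_rot: [0.658, 0.753, 0.001, 0.001]
ft_force: [0.9, 1.1, -0.6]
width: 0.0435
grip_force: 0.0
```

```bash
python3 - <<'E'
from h import *
np.set_printoptions(precision=4,suppress=True)
s=eyes.camera("side");t=eyes.camera("top")
def blue(p,bx):
    h=cv2.cvtColor(p["pixels"],cv2.COLOR_RGB2HSV);m=cv2.inRange(h,(100,120,60),(125,255,255));x0,y0,x1,y1=bx
    q=cv2.findNonZero(m[y0:y1,x0:x1])[:,0]+[x0,y0];return q.min(0),q.max(0)
a=np.radians(7.4)
B=np.array([[.5042+x*np.cos(a)-y*np.sin(a),.0762+x*np.sin(a)+y*np.cos(a),.008+z] for x in(-.025,.025) for y in(-.03,.03) for z in(0,.04)])
q=proj(s,B);print(q.min(0),q.max(0),*blue(s,(320,200,370,310)))
print(proj(s,[.5042,.0762,.22]),[d["bbox"] for d in eyes.look_for("grip",s)[:1]])
a=cv2.resize(s["pixels"][150:360,225:415],None,fx=2.8,fy=2.8,interpolation=cv2.INTER_CUBIC)
cv2.imwrite("pics/done.png",a[:,:,::-1])
E
```

```text
[334.4995 255.9569] [355.5138 285.0268] [335 255] [355 284]
[[349.9719 213.6962]] [[334.6, 205.9, 356.6, 286.2]]
```

View pics/done.png

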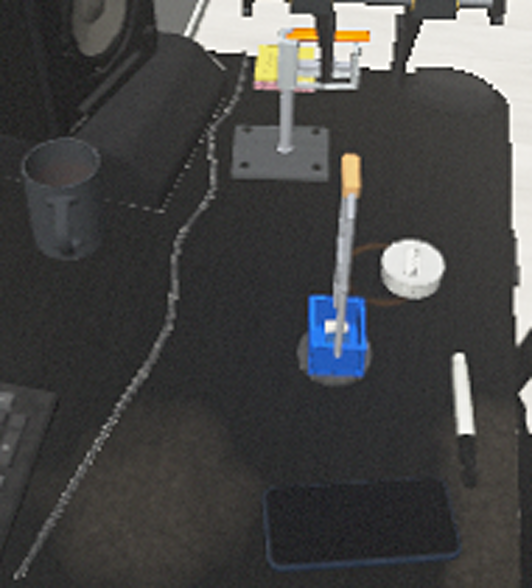

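The caddy stands upright in the middle of the coaster, at crop (337,345), with the eraser in it. The bystanders haven't moved and the gripper is clear.

```bash
python3 -c "
from bench import order
print(order.close_job())"
```

```text
the job is handed in; nothing more can be done
None
```

The caddy is off the hook and standing upright in the middle of the coaster with the eraser still in it; the upward push on the guard stayed at about 13 N or less, the last pictures show nothing else disturbed, and the job is handed in at about 26 s.

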